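Lever open the stuck cover of a valve switch box

ROBOT

A 6-joint arm with a two-finger parallel gripper is mounted at the origin on the work surface. World frame = base frame: x ahead of the robot, y to its left, z up, the work surface at z = 0. Lengths are in m, angles in rad, forces in N, time in s.
With the tool pointing down it reaches from about 0.35 to 0.775 m from the base axis. Payload 7.3 kg.
Tool frame: the origin (TCP) lies on the front face of the gripper's body, between the roots of the fingers; the fingertips stand ahead of it and the grasp point (between the pads) lies 47 mm ahead of it (finger_overhang is the z of the fingertips in the tool frame, in m); z points along the fingers, y is the line along which they close (so a half turn about z gives the same grasp; the last joint's range is limited). The gripper opens to 92 mm and grips with 3 to 60 N. Pads are 19 mm wide; open, the fingers measure 130 mm over their backs; the gripper's body (75 mm by 190 mm) begins 47 mm behind the grasp point.
Start: joints at [1.102, 0.342, 1.524, -0, 1.275, -0.146], TCP at [0.167, 0.498, 0.292] pointing down, gripper open.
Joint ranges: [-2.53, 2.53], [-0.77, 2.02], [0.04, 2.7], [-1, 4.14], [0.28, 2.66], [-3.11, 3.11]. Speed limits (rad/s): [2.57, 2.57, 3.14, 3.14, 3.14, 3.14].

INTERFACE

Orientations are given as [roll, pitch, yaw] about the fixed x, y, z axes, in that order (R = Rz(yaw) Ry(pitch) Rx(roll)).
In Python, from cell import * gives the robot as it stands. The module is installed in compiled form; this text tells all that it offers.
- The arm moves only by the tool arm_command, never from a script. Its argument "series" is a list of rows, each an object of numbers: "x", "y", "z": the shift along the tool's x, y, z in mm; "rx", "ry", "rz": the turn, a rotation vector about the tool's x, y, z in degrees. A call has 1 to 20 rows; each row is the pose to reach, as a shift and turn from the pose commanded when the call began, along the tool's axes at that moment; what a row does not reach only later rows make up. A row lasts 1/10 s, in which the tool goes at most 50 mm and 8.59 degrees, less where a joint would pass 70% of its speed; a pose out of reach is approached as far as the arm can. A call with a gripper value outside its range is refused whole. "hand" is the finger opening in mm, from 0 to 91.8, set as the call begins (left out, the last holds). The fingers move at their own pace and stop on an object; "squeeze" is the grip in N (left out, the last holds). Time passes only in rows, so rows that repeat a pose let the fingers close. It gives the time, the measured TCP pose, the force, the opening and the grip force at its end, in the units of the state.
- observe(): the state, without advancing time (a new reading comes with each control period).
- read_camera(name): name is "side" or "top" or "wrist"; returns a dict with "pixels" (400x640x3 uint8, blue, green, red), "K" (3x3 intrinsics, pixels), "k1" (the pictures are not rectified: a ray, as slopes to the right and down, at radius r is drawn at 1 + k1 r^2 times it, then the intrinsics apply), "rvec" (rotation vector, rad) and "tvec" (3), from world to camera coordinates, as OpenCV has them. Camera axes: x right, y down, z forward; pixel columns grow to the right and rows downward; lengths in m; the calibration is good to about 2 mm. A picture is of the moment at which its call begins. There is no depth.
- hand_in(): hands the job in; it is judged then, once.
Trained networks look in a picture, given as the dict that the camera call returned (one of the last four; its "shot" number tells which), for a name from the list of things; names that differ only in an ending like _2 or _b are one class to them, and where a whole thing is asked for, a point or a joint stands for the part that bears it (a point fixed in the world has none). Each returns a list of dicts, best first, with "confidence" (0 to 1); they miss things now and then, are a little off and sometimes report something else, mostly with a low value. They report only what shows in the picture. A call takes as long as a camera call. They do not tell look-alikes from the thing itself.
- boxes_of(picture, query): "point" ([x, y, z] in m, in world coordinates, good to about 4 mm: the middle of the surface that is visible of it).
- trace(picture, query): "pixels" (400x640 bool, what is visible of it).
- mark_of(picture, query): "point" ([x, y, z] in m, in world coordinates, good to about 4 mm: a listed point, or the origin of a listed thing).
The state is a dict: "time": time; "qpos": joint angles; "qvel": joint speeds; "joint_efforts": joint torques, N m; "tool_pos": TCP position; "tool_rot": TCP orientation; "contact_force": force on the tool from outside, world axes, zero at the start; "torque": the same for the moment, N m; "opening": finger opening in m; "grip_force": force on a finger pad.
Only numpy, scipy, OpenCV 4.12 (cv2) and the standard library are available. Lean on these libraries where they do the work, as an engineer would, in place of code of your own. Each camera call takes 0.05 s, during which the arm holds its last target. There are 200 camera calls.

TASK

Take the flat pry bar from the rubber mat and lever the stuck hinged cover of the switch box ajar with its blade, through the slot above the ledge on the front of the box (part of the slot is blocked inside by a catch that cannot be seen, so feel where the blade goes in); do not touch the box or its cover with the gripper or arm before the bar has opened it a finger's width. Then swing the cover up until it stands upright or leans back beyond, and lay the pry bar down flat on the rubber mat again. Leave the other things on the bench where they are.

Things in the scene. Friction and masses are not known exactly. Their poses are not given: they have to be found in the camera images.
- switchbox: fixed aluminium box on a stand. Origin: centre of the stand's underside. Box 120 deep (x), 150 wide (y), rim 135 mm above the table; front faces -x, hinge at +x. Front, right under the flush cover: a slot 6 high, 100 wide (y -50..50), 22 deep to a rib. A hidden catch block, 36 wide, centred anywhere in y -30..30, fills it from 3 mm in: the blade goes fully in only beside it (feel).
- ledge (a point): middle of the outer top edge of the ledge, a narrow shelf 104 mm wide (y) and 8 mm thick that stands 12 mm out from the box's front face; its top is level with the slot's floor, 129 mm above the table. Axes as switchbox. The blade rests on it and it is the natural fulcrum.
- cover_hinge (a point): middle of the cover's hinge line (which runs along the box's y), at the back of the box, 135 mm above the table, 120 mm behind the front face.
- cover_edge (a point): middle of the lower front edge of the cover (moves with the cover); 120 mm from the hinge. The cover is an aluminium plate 120 x 150 x 8 mm, about 0.35 kg; its underside is at the height of this point when shut.
- cover (a joint): opening angle of the cover: 0 shut, 1.57 upright, stops at 1.9 rad. The hinge is stiff (about 0.45 N m of friction, besides the cover's weight) and stays where it is left.
- prybar: flat pry bar 195 mm long (x), 0.18 kg. Origin: under its middle, on its underside. Handle: black plastic block, x = -97..+2, 26 wide (y), 30 high (z = 0..30 mm). Blade: straight steel, x = +2..+97, 20 wide, 3 thick, mid-plane at z = 15 mm. Centre of mass near x = -20 mm. It lies flat on the mat beside a wrench, in either place.
- prybar_tip (a point): middle of the blade's end, at x = +97, z = +15 mm of the pry bar.
- mat: black rubber mat, 280 mm (x) by 220 mm (y), 3 mm thick, fixed to the table. Origin: centre of its underside.
- wrench: all-steel wrench 180 mm long lying on the mat beside the pry bar; leave alone
- valve: round aluminium valve body with lugs, 142 mm across, 34 mm high; leave alone
- seat: black rubber seat ring, 100 mm across, 24 mm high; leave alone
- can: dark metal can, 54 mm across, 100 mm high; leave alone
- oil: grey oil bottle, 60 mm across, 160 mm high; leave alone
- bolts: grey open parts bin, 140 x 100 x 50 mm; leave alone
- driver: screwdriver 180 mm long lying on the table; leave alone
There are look-alikes about, which are no part of the job. Of the things like the prybar, leave any that is orange; of the rest the larger one is meant.

How it is judged:
On the way, in this order (a step that is already met when the one before it is completed fails the run):
1. the cover is levered ajar (more than 0.12 rad) with the pry bar against the box or cover (value of joint cover above 0.12 rad and contact force between prybar and switchbox above 0.3 N), for 0.1 s.
2. the cover stands upright or beyond (more than 1.35 rad) (value of joint cover above 1.35 rad), for 0.2 s.
At the end, for the whole second after the job is handed in: The cover is open by more than 1.35 rad; the pry bar lies level (within 0.15 rad) and at rest, not on top of anything, with its middle over the rubber mat (value of joint cover above 1.35 rad and x of prybar in the frame of mat between -0.14 and 0.14 m and y of prybar in the frame of mat between -0.11 and 0.11 m and height (world z) of prybar_tip between 0.005 and 0.035 m and height (world z) of prybar below 0.04 m and angle between prybar's own x axis and vertical between 1.42 and 1.72 rad and linear speed of prybar below 0.02 m/s); the robot touches nothing.
It fails at once if gripper or arm touches the box or cover before the cover is 0.12 rad ajar (value of joint cover below 0.12 rad and contact force between any of the fingers, the arm and switchbox above 0.5 N).
It fails at once if another thing on the bench is moved by more than 30 mm (distance of any of wrench, valve, seat, can, oil, bolts, driver from where it was at the start of the episode above 0.03 m).
It also fails if it takes over 58 s, if anything falls off the work surface, if the arm or the gripper's body presses on something with over 40 N, if the wrist force passes 120 N, or if a joint passes its speed limit or range.

## Working session

There is one attempt and no reset: what is moved stays moved. The work goes in short steps, Python scripts to look and compute and a tool call to move; the robot and the scene stay as the last step left them, time stands still between calls to the robot, and variables do not carry over. Pictures are saved under pics/ and viewed, at most 13 in all, crops included, and the job is handed in when it is done.

Besides the shell and the picture viewer there is one more tool, called after "Emit:" as name([rows], argument=value, ...), one row to a line, values as JSON. arm_command: Moves the arm, as the interface text tells. Its arguments: {"type":"object","properties":{"series":{"type":"array"},"hand":{"type":"number"},"squeeze":{"type":"number"}},"required":["series"]}

```bash
mkdir -p pics
cat > h.py <<'E'
from cell import *
import numpy as np, cv2
from scipy.spatial.transform import Rotation as R
def snap(n,f):
    p=read_camera(n); cv2.imwrite('pics/'+f,p['pixels']); return p
E
python3 - <<'E'
from h import *
s=observe(); print({k:np.round(v,3) for k,v in s.items()})
a=snap('top','top1.png'); b=snap('side','side1.png')
for n,p in (('top',a),('side',b)):
    for q in ['switchbox','ledge','cover_hinge','cover_edge','prybar','prybar_tip','mat','wrench']:
        print(n,q,[(np.round(d['point'],3).tolist(),round(d['confidence'],2)) for d in mark_of(p,q)][:4])
for q in ['valve','seat','can','oil','bolts','driver']:
    print(q,[(np.round(d['point'],3).tolist(),round(d['confidence'],2)) for d in mark_of(a,q)][:4])
E
```

```text
{'time': np.float64(0.0), 'qpos': array([ 1.102,  0.343,  1.525, -0.   ,  1.275, -0.146]), 'qvel': array([ 0.   , -0.   ,  0.001,  0.002,  0.   , -0.   ]), 'joint_efforts': array([  0.   , -43.125, -24.421,   0.072,   0.056,  -0.   ]), 'tool_pos': array([0.166, 0.498, 0.292]), 'tool_rot': array([-3.14 , -0.   ,  2.819]), 'contact_force': array([0.273, 0.593, 0.547]), 'torque': array([-0.018,  0.029, -0.029]), 'grip_force': np.float64(0.0), 'opening': np.float64(0.092)}
top switchbox [([0.543, 0.216, 0.002], 0.8)]
top ledge [([0.573, 0.151, 0.127], 0.86)]
top cover_hinge [([0.53, 0.275, 0.134], 0.67)]
top cover_edge [([0.563, 0.156, 0.136], 0.63), ([0.521, 0.422, 0.0], 0.63)]
top prybar [([0.53, -0.25, 0.0], 0.89), ([0.238, -0.44, 0.005], 0.84), ([0.285, 0.233, -0.0], 0.8)]
top prybar_tip [([0.517, -0.157, 0.014], 0.85), ([0.23, 0.147, 0.012], 0.56), ([0.189, -0.488, 0.008], 0.5), ([0.522, 0.42, 0.002], 0.41)]
top mat [([0.532, -0.25, 0.002], 0.74), ([0.48, -0.247, -0.001], 0.64)]
top wrench [([0.433, -0.263, 0.008], 0.66), ([0.573, 0.15, 0.128], 0.47)]
side switchbox [([0.546, 0.218, 0.002], 0.64)]
side ledge [([0.566, 0.148, 0.126], 0.64)]
side cover_hinge [([0.534, 0.272, 0.139], 0.72), ([0.546, 0.216, 0.001], 0.72)]
side cover_edge [([0.564, 0.161, 0.139], 0.78)]
side prybar [([0.534, -0.253, 0.004], 0.97), ([0.236, -0.44, -0.001], 0.55), ([0.281, 0.233, 0.0], 0.48)]
side prybar_tip [([0.519, -0.153, 0.016], 0.92), ([0.192, -0.49, 0.014], 0.83), ([0.23, 0.149, 0.016], 0.55)]
side mat [([0.48, -0.247, 0.002], 0.87)]
side wrench [([0.43, -0.264, -0.002], 0.63)]
valve []
seat [([0.377, 0.01, -0.001], 0.79)]
can [([0.521, 0.417, 0.002], 0.68)]
oil [([0.784, 0.089, -0.003], 0.73), ([0.563, 0.157, 0.135], 0.61)]
bolts [([0.661, 0.405, 0.001], 0.9)]
driver [([0.478, -0.546, -0.0], 0.56)]
```

View pics/top1.png

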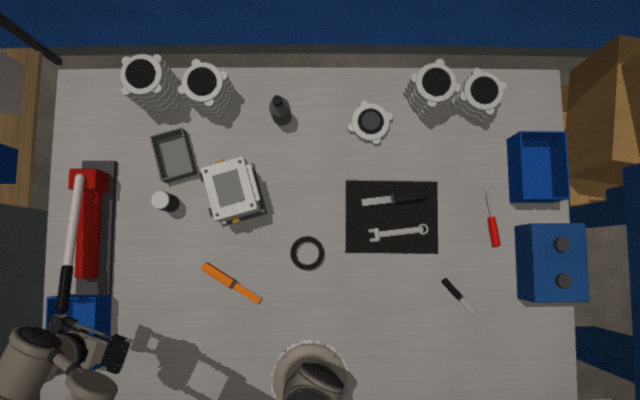

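View pics/side1.png

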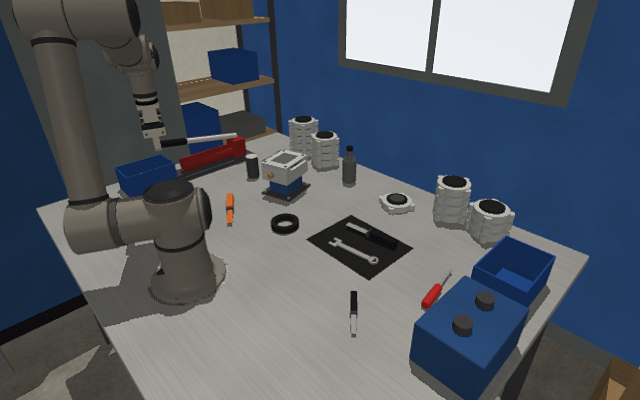

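The top picture shows the mat at about (392,217). The black-handled bar is on it at (395,198) with its blade pointing left (+y), and the wrench is at (398,232). The switch box is at (235,190), with its front facing right (-y). The orange bar at (230,283) and the small black one at (458,295) are the look-alikes. The side view agrees.

```bash
cat >> h.py <<'E'
def rel(pos,rot,s=None,cmd=None):
    "shift mm / rotvec deg from current commanded~measured pose to target TCP pose"
    s=s or observe(); R0=R.from_euler('xyz',s['tool_rot']); p0=s['tool_pos']
    return np.round(R0.inv().apply(np.array(pos)-p0)*1000,1), np.round(np.degrees((R0.inv()*R.from_euler('xyz',rot)).as_rotvec()),2)
E
python3 - <<'E'
from h import *
import cell; print([n for n in dir(cell) if not n.startswith('_')], getattr(cell,'finger_overhang',None))
p=read_camera('wrist'); Rc=cv2.Rodrigues(p['rvec'])[0]; c=-Rc.T@p['tvec'].ravel()
s=observe(); R0=R.from_euler('xyz',s['tool_rot']).as_matrix()
print('cam in tool',R0.T@(c-s['tool_pos']),'axis',R0.T@Rc.T@[0,0,1], 'right',R0.T@Rc.T@[1,0,0],p['K'],p['k1'])
print(rel([0.56,0.08,0.36],[np.pi,0,1.868]))
E
```

```text
['IKError', 'boxes_of', 'finger_overhang', 'hand_in', 'mark_of', 'observe', 'read_camera', 'trace'] 0.0655
cam in tool [ 0.08504134 -0.00071953 -0.0912241 ] axis [-3.08859534e-01 -5.74021222e-04  9.51107491e-01] right [-1.58036262e-03  9.99998747e-01  9.03267424e-05] [[327.02025962   0.         318.90110316]
 [  0.         327.02025962 201.66180296]
 [  0.           0.           1.        ]] -0.06638071979738124
(array([-505.7, -271.5,  -67.8]), array([ 1.000e-02, -0.000e+00,  5.448e+01]))
```

Emit:
arm_command([
  {"x": -506,"y": -272,"z": -68,"rz": 54.5},
  {"x": -506,"y": -272,"z": -68,"rz": 54.5},
  {"x": -506,"y": -272,"z": -68,"rz": 54.5},
  {"x": -506,"y": -272,"z": -68,"rz": 54.5},
  {"x": -506,"y": -272,"z": -68,"rz": 54.5},
  {"x": -506,"y": -272,"z": -68,"rz": 54.5},
  {"x": -506,"y": -272,"z": -68,"rz": 54.5},
  {"x": -506,"y": -272,"z": -68,"rz": 54.5},
  {"x": -506,"y": -272,"z": -68,"rz": 54.5},
  {"x": -506,"y": -272,"z": -68,"rz": 54.5},
  {"x": -506,"y": -272,"z": -68,"rz": 54.5},
  {"x": -506,"y": -272,"z": -68,"rz": 54.5},
  {"x": -506,"y": -272,"z": -68,"rz": 54.5},
  {"x": -506,"y": -272,"z": -68,"rz": 54.5},
])

```text
invalid input
```

Run:
```python
from h import *
s=observe(); print(s['time'],s['tool_pos'],s['tool_rot'],s['qpos'])
p=snap('wrist','w1.png')
for q in ['switchbox','ledge','cover_hinge','cover_edge']:
    print(q,[(np.round(d['point'],4).tolist(),round(d['confidence'],2)) for d in mark_of(p,q)][:3])
print(rel([0.545,-0.33,0.30],[np.pi,0,1.71]))
```

```text
1.25 [0.166522   0.49792488 0.29222925] [3.14147577e+00 1.10607853e-05 2.81882058e+00] [ 1.10202099e+00  3.42032553e-01  1.52408384e+00  6.33676260e-06
  1.27535901e+00 -1.46005112e-01]
switchbox []
ledge []
cover_hinge []
cover_edge []
(array([-621.6, -665.1,   -7.8]), array([ 1.000e-02, -0.000e+00,  6.353e+01]))
```

View pics/w1.png

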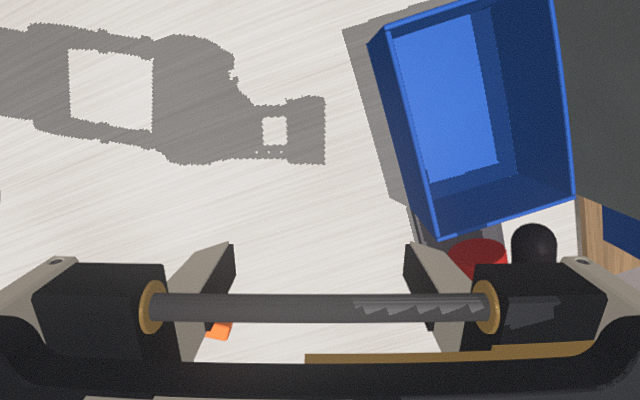

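The move was refused as "invalid input", so the picture only shows the gripper at its start pose. I'll give all six numbers in each row.

Emit:
arm_command([
  {"x": -50,"y": -27,"z": -7,"rx": 0,"ry": 0,"rz": 8},
  {"x": -506,"y": -272,"z": -68,"rx": 0,"ry": 0,"rz": 54.5},
  {"x": -506,"y": -272,"z": -68,"rx": 0,"ry": 0,"rz": 54.5},
  {"x": -506,"y": -272,"z": -68,"rx": 0,"ry": 0,"rz": 54.5},
  {"x": -506,"y": -272,"z": -68,"rx": 0,"ry": 0,"rz": 54.5},
  {"x": -506,"y": -272,"z": -68,"rx": 0,"ry": 0,"rz": 54.5},
  {"x": -506,"y": -272,"z": -68,"rx": 0,"ry": 0,"rz": 54.5},
  {"x": -506,"y": -272,"z": -68,"rx": 0,"ry": 0,"rz": 54.5},
  {"x": -506,"y": -272,"z": -68,"rx": 0,"ry": 0,"rz": 54.5},
  {"x": -506,"y": -272,"z": -68,"rx": 0,"ry": 0,"rz": 54.5},
  {"x": -506,"y": -272,"z": -68,"rx": 0,"ry": 0,"rz": 54.5},
  {"x": -506,"y": -272,"z": -68,"rx": 0,"ry": 0,"rz": 54.5},
  {"x": -506,"y": -272,"z": -68,"rx": 0,"ry": 0,"rz": 54.5},
  {"x": -506,"y": -272,"z": -68,"rx": 0,"ry": 0,"rz": 54.5},
  {"x": -506,"y": -272,"z": -68,"rx": 0,"ry": 0,"rz": 54.5},
])

```text
time: 3.0
tool_pos: [0.5594, 0.0803, 0.3601]
tool_rot: [-3.141, -0.001, 1.869]
contact_force: [-0.9, -0.8, -0.2]
opening: 0.0918
grip_force: 0.0
```

Run:
```python
from h import *
p=snap('wrist','w2.png')
for q in ['switchbox','ledge','cover_hinge','cover_edge']:
    print(q,[(np.round(d['point'],4).tolist(),round(d['confidence'],2)) for d in mark_of(p,q)][:3])
print(rel([0.536,-0.281,0.22],[np.pi,0,1.71]))
```

```text
switchbox [([0.5468, 0.2168, -0.0025], 0.79)]
ledge [([0.5653, 0.1562, 0.1319], 0.87), ([0.788, 0.0866, -0.005], 0.36)]
cover_hinge []
cover_edge [([0.5619, 0.1604, 0.137], 0.75)]
(array([-338.4, -128.8,  140.5]), array([ 0.02, -0.  ,  9.11]))
```

View pics/w2.png

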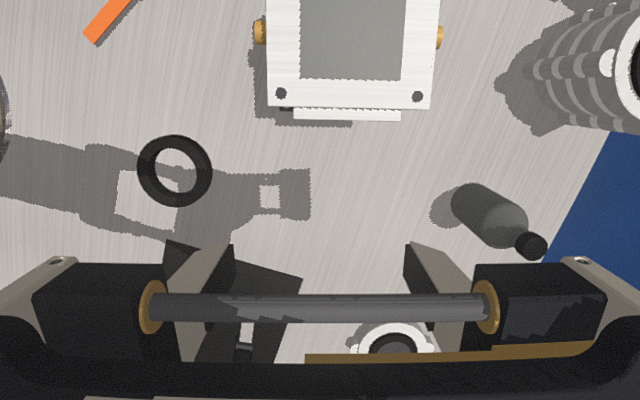

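The wrist picture shows the cover's front top edge from (267,105) to (430,108) and the ledge's outer edge from (293,119) to (401,121). I'll turn these into positions and move over the bar.

```bash
cat >> h.py <<'E'
def unproj(p,uv,z):
    K=p['K']; k=p['k1']; Rc=cv2.Rodrigues(np.array(p['rvec'],float))[0]; c=-Rc.T@np.ravel(p['tvec'])
    n=cv2.undistortPoints(np.array(uv,float).reshape(-1,1,2),np.array(K),np.array([k,0,0,0.])).reshape(-1,2)
    d=np.c_[n,np.ones(len(n))]@Rc
    return c+d*((z-c[2])/d[:,2])[:,None]
E
python3 - <<'E'
from h import *
p=read_camera('wrist'); g=p['pixels'].astype(float).mean(2)
# subpixel: strongest brightness drop down columns for ledge / left-right edges of cover at rows 60..95
L=[]
for u in range(300,396,6):
    col=cv2.GaussianBlur(g,(3,3),0)[112:130,u]; L.append((u,112.5+np.argmin(np.diff(col))))
L=np.array(L,float); P=unproj(p,L,0.129); v=np.polyfit(P[:,0],P[:,1],1); print(L[:,1]); print('ledge line slope deg',np.degrees(np.arctan(v[0])))
for nm,uv,z in (('ledge',[[293,119],[401,121]],.129),('cover',[[267,105],[430,108]],.143)):
    Q=unproj(p,uv,z); d=Q[1]-Q[0]; print(nm,Q.round(4).tolist(),'mid',Q.mean(0).round(4),'len',np.linalg.norm(d),'deg',np.degrees(np.arctan2(d[1],d[0])))
im=cv2.resize(p['pixels'][0:130,240:450],None,fx=3.5,fy=3.5,interpolation=cv2.INTER_NEAREST); cv2.imwrite('pics/w2c.png',im)
E
```

```text
[118.5 118.5 118.5 118.5 118.5 119.5 119.5 119.5 119.5 119.5 119.5 119.5
 119.5 119.5 119.5 120.5]
ledge line slope deg 16.181864126134748
ledge [[0.5162, 0.1328, 0.129], [0.6166, 0.1618, 0.129]] mid [0.5664 0.1473 0.129 ] len 0.10442955532484624 deg 16.11822512580505
cover [[0.4909, 0.1392, 0.143], [0.6344, 0.1809, 0.143]] mid [0.5627 0.1601 0.143 ] len 0.14947838493499743 deg 16.172229814276847
```

View pics/w2c.png

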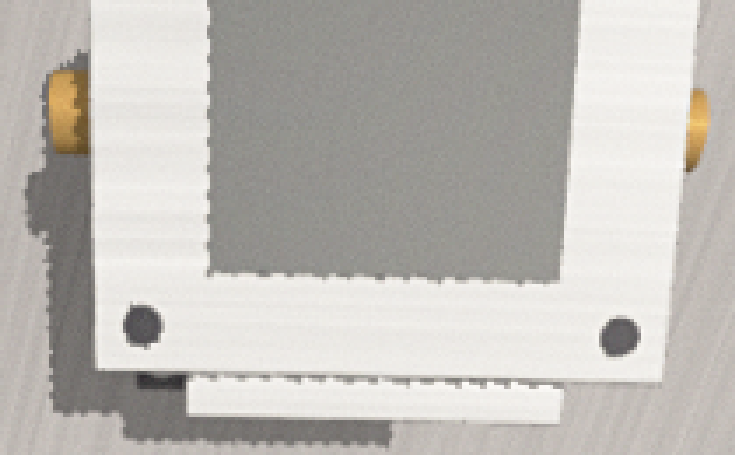

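Emit:
arm_command([
  {"x": -340,"y": -129,"z": 140,"rx": 0,"ry": 0,"rz": 9},
  {"x": -340,"y": -129,"z": 140,"rx": 0,"ry": 0,"rz": 9},
  {"x": -340,"y": -129,"z": 140,"rx": 0,"ry": 0,"rz": 9},
  {"x": -340,"y": -129,"z": 140,"rx": 0,"ry": 0,"rz": 9},
  {"x": -340,"y": -129,"z": 140,"rx": 0,"ry": 0,"rz": 9},
  {"x": -340,"y": -129,"z": 140,"rx": 0,"ry": 0,"rz": 9},
  {"x": -340,"y": -129,"z": 140,"rx": 0,"ry": 0,"rz": 9},
  {"x": -340,"y": -129,"z": 140,"rx": 0,"ry": 0,"rz": 9},
  {"x": -340,"y": -129,"z": 140,"rx": 0,"ry": 0,"rz": 9},
  {"x": -340,"y": -129,"z": 140,"rx": 0,"ry": 0,"rz": 9},
  {"x": -340,"y": -129,"z": 140,"rx": 0,"ry": 0,"rz": 9},
])

```text
time: 4.4
tool_pos: [0.5366, -0.2823, 0.2208]
tool_rot: [3.141, 0.0, 1.712]
contact_force: [0.5, -0.5, -0.3]
opening: 0.092
grip_force: 0.0
```

Run:
```python
from h import *
s=observe(); print(s['tool_pos'],s['tool_rot'])
p=snap('wrist','w3.png')
for q in ['prybar','prybar_tip']:
    print(q,[(np.round(d['point'],4).tolist(),round(d['confidence'],2)) for d in mark_of(p,q)][:3])
```

```text
[ 0.53658178 -0.28228506  0.22082389] [3.14084799e+00 4.08439979e-05 1.71154267e+00]
prybar [([0.5311, -0.2504, 0.0066], 0.89)]
prybar_tip [([0.5173, -0.1574, 0.0143], 0.67)]
```

View pics/w3.png

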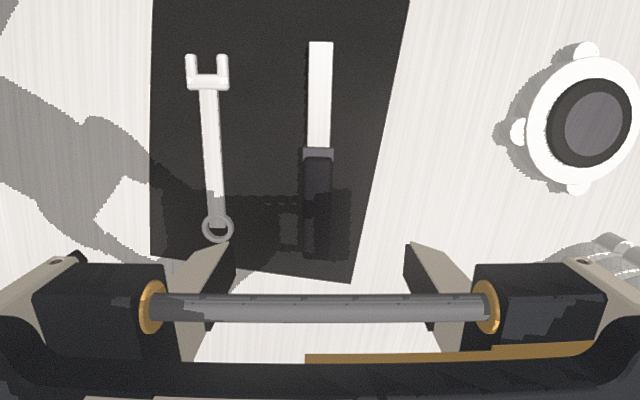

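The cover's and ledge's edges are clean in the crop. The third picture shows the blade from its end at (321,42) to the handle at (318,148), the handle reaching down to about (317,258), and the wrench well to the left at (215,150).

Run:
```python
from h import *
p=read_camera('wrist'); g=cv2.GaussianBlur(p['pixels'].astype(float).mean(2),(3,3),0)
C=[]
for v in range(55,140,5):
    d=np.diff(g[v,290:350]); C.append([290.5+(np.argmax(d)+np.argmin(d))/2,v])
col=np.diff(g[30:60,321]); tipv=30.5+np.argmax(col)
col=np.diff(g[140:160,318]); hv=140.5+np.argmin(col); print(tipv,hv)
P=unproj(p,C,.0195); k=np.polyfit(P[:,1],P[:,0],1); ax=np.array([k[0],1]); ax/=np.linalg.norm(ax)
yaw=np.arctan2(ax[1],ax[0]); tip=unproj(p,[[321,tipv]],.0195)[0]; hs=unproj(p,[[318,hv]],.033)[0]
print('yaw',yaw,np.degrees(yaw),'tip',tip,np.polyval(k,tip[1]),'handle front',hs,'blade len',np.linalg.norm(tip-hs))
tip2=np.array([np.polyval(k,tip[1]),tip[1]]); o=tip2-.0975*ax; print('origin',o)
gp=o-.025*ax; print('grasp',gp, rel([gp[0],gp[1],.018+.003+.047],[np.pi,0,yaw]))
```

```text
41.5 146.5
yaw 1.6836330581128984 96.46506847857314 tip [ 0.51962899 -0.15583601  0.0195    ] 0.5192970824979777 handle front [ 0.52900519 -0.24020849  0.033     ] blade len 0.08595858838841614
origin [ 0.53027533 -0.25271598]
grasp [ 0.53309027 -0.277557  ] (array([  5.2,  -3. , 153. ]), array([0.05, 0.03, 1.65]))
```

Emit:
arm_command([
  {"x": 5,"y": -3,"z": 50,"rx": 0,"ry": 0,"rz": 1.7},
  {"x": 5,"y": -3,"z": 100,"rx": 0,"ry": 0,"rz": 1.7},
  {"x": 5,"y": -3,"z": 130,"rx": 0,"ry": 0,"rz": 1.7},
  {"x": 5,"y": -3,"z": 148,"rx": 0,"ry": 0,"rz": 1.7},
  {"x": 5,"y": -3,"z": 148,"rx": 0,"ry": 0,"rz": 1.7},
])

```text
time: 5.1
tool_pos: [0.5323, -0.2778, 0.0707]
tool_rot: [-3.14, -0.002, 1.682]
contact_force: [0.6, -0.1, -0.6]
opening: 0.0917
grip_force: 0.0
```

Emit:
arm_command([
  {"x": 0,"y": 0,"z": 0,"rx": 0,"ry": 0,"rz": 0},
  {"x": 0,"y": 0,"z": 0,"rx": 0,"ry": 0,"rz": 0},
  {"x": 0,"y": 0,"z": 0,"rx": 0,"ry": 0,"rz": 0},
  {"x": 0,"y": 0,"z": 0,"rx": 0,"ry": 0,"rz": 0},
  {"x": 0,"y": 0,"z": 0,"rx": 0,"ry": 0,"rz": 0},
  {"x": 0,"y": 0,"z": 0,"rx": 0,"ry": 0,"rz": 0},
  {"x": 0,"y": 0,"z": 0,"rx": 0,"ry": 0,"rz": 0},
  {"x": 0,"y": 0,"z": 0,"rx": 0,"ry": 0,"rz": 0},
], hand=10, squeeze=60)

```text
time: 5.9
tool_pos: [0.5325, -0.2789, 0.0722]
tool_rot: [3.142, -0.0, 1.681]
contact_force: [-0.1, -0.1, -0.9]
opening: 0.0322
grip_force: 0.0
```

Emit:
arm_command([
  {"x": 0,"y": 0,"z": 0,"rx": 0,"ry": 0,"rz": 0},
  {"x": 0,"y": 0,"z": 0,"rx": 0,"ry": 0,"rz": 0},
  {"x": 0,"y": 0,"z": 0,"rx": 0,"ry": 0,"rz": 0},
  {"x": 0,"y": 0,"z": 0,"rx": 0,"ry": 0,"rz": 0},
  {"x": 0,"y": 0,"z": -20,"rx": 0,"ry": 0,"rz": 0},
  {"x": 0,"y": 0,"z": -70,"rx": 0,"ry": 0,"rz": 0},
  {"x": 0,"y": 0,"z": -120,"rx": 0,"ry": 0,"rz": 0},
  {"x": 0,"y": 0,"z": -145,"rx": 0,"ry": 0,"rz": 0},
  {"x": 0,"y": 0,"z": -145,"rx": 0,"ry": 0,"rz": 0},
])

```text
time: 6.8
tool_pos: [0.5338, -0.2798, 0.2215]
tool_rot: [3.136, 0.005, 1.681]
contact_force: [0.3, -0.1, -2.0]
opening: 0.0255
grip_force: 60.0
```

```bash
cat >> h.py <<'E'
LED=np.array([.5664,.1473,.129]); BY=np.radians(106.15)
bx=np.array([np.cos(BY),np.sin(BY),0]); by=np.array([-bx[1],bx[0],0])
def tip_target(ins,y,h,tipx,bladez,pitch=0):
    "TCP for blade tip 'ins' beyond box face, lateral y, blade mid h above ledge top; level"
    tip=LED+bx*(.012+ins)+by*y+np.array([0,0,h]); return tip-bx*tipx+np.array([0,0,bladez])
E
python3 - <<'E'
from h import *
s=observe(); print({k:np.round(v,3) for k,v in s.items()})
R0=R.from_euler('xyz',s['tool_rot'])
for n in ('wrist','top','side'):
    p=snap(n,n+'4.png')
    for q in ('prybar_tip','prybar'):
        print(n,q,[(np.round(R0.inv().apply(np.array(d['point'])-s['tool_pos']),4).tolist(),round(d['confidence'],2)) for d in mark_of(p,q)][:3])
t=tip_target(-.03,.037,.006,.122,.0545); print(t,rel(t,[np.pi,0,BY]))
E
```

```text
{'time': np.float64(6.8), 'qpos': array([-0.61 ,  0.54 ,  1.409,  0.   ,  1.185, -0.72 ]), 'qvel': array([-0.002,  0.066,  0.085,  0.   , -0.059,  0.   ]), 'joint_efforts': array([ 7.4000e-02, -5.3819e+01, -2.4360e+01,  3.5000e-02,  7.5500e-01,
       -2.0000e-03]), 'tool_pos': array([ 0.534, -0.28 ,  0.221]), 'tool_rot': array([3.136, 0.005, 1.681]), 'contact_force': array([ 0.283, -0.067, -2.049]), 'torque': array([-0.121,  0.029, -0.013]), 'grip_force': np.float64(59.999), 'opening': np.float64(0.026)}
wrist prybar_tip []
wrist prybar [([0.0275, 0.0042, 0.0682], 0.93)]
top prybar_tip [([-0.1661, -0.3676, 0.2134], 0.73), ([0.4601, -0.2556, 0.203], 0.67), ([0.1268, -0.0054, 0.0646], 0.62)]
top prybar [([0.5359, -0.1919, 0.2195], 0.9), ([0.0309, -0.0005, 0.0761], 0.62), ([-0.1274, -0.3099, 0.22], 0.51)]
side prybar_tip [([0.1298, -0.0021, 0.0633], 0.88), ([-0.1677, -0.3665, 0.2061], 0.65), ([0.4599, -0.255, 0.2023], 0.53)]
side prybar [([0.5372, -0.1947, 0.2196], 0.76), ([-0.1287, -0.3168, 0.2197], 0.75), ([0.0282, -0.0038, 0.0732], 0.53)]
[0.56980156 0.00253319 0.1895    ] (array([275.4,  68.2,  26.8]), array([-0.08, -0.09, -9.85]))
```

View pics/wrist4.png

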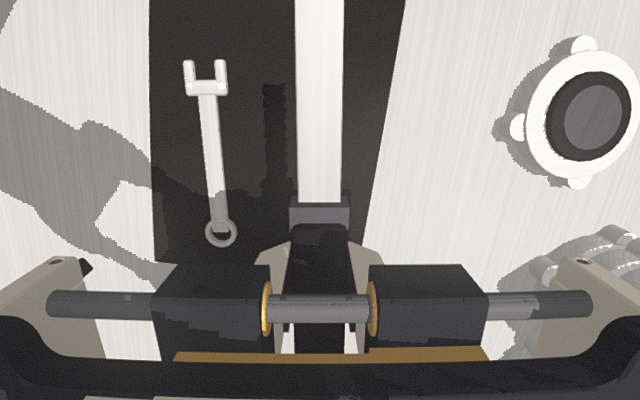

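The bar is held squarely: the blade runs from (318,203) straight up the image and the handle is centred between the pads. Next I'll fit its pitch in the hand from the blade's width.

Run:
```python
from h import *
from scipy.optimize import least_squares
p=read_camera('wrist'); s=observe()
R0=R.from_euler('xyz',s['tool_rot']); g=cv2.GaussianBlur(p['pixels'].astype(float).mean(2),(3,3),0)
L=[];Rr=[];vs=list(range(8,190,8))
for v in vs:
    d=np.diff(g[v,280:360]); 
    def sub(i): 
        a,b,c=abs(d[i-1]),abs(d[i]),abs(d[i+1]); return 280.5+i+(a-c)/(2*(a-2*b+c))
    L.append(sub(np.argmax(d)));Rr.append(sub(np.argmin(d)))
L=np.array(L);Rr=np.array(Rr);vs=np.array(vs,float)
d=np.diff(g[190:235,310]); print('junction rows',[(190.5+i,round(d[i])) for i in np.argsort(-abs(d))[:6]])
def proj(Pt):
    W=R0.apply(Pt)+s['tool_pos']
    return cv2.projectPoints(W,np.array(p['rvec'],float),np.array(p['tvec'],float),np.array(p['K']),np.array([p['k1'],0,0,0.]))[0].reshape(-1,2)
def curves(q):
    y0,z0,pit,yaw=q; x=np.linspace(.03,.13,60); out=[]
    for e in (-.01,.01):
        B=np.c_[x,np.full(60,e),np.zeros(60)]
        Q=R.from_euler('zy',[yaw,pit]).apply(B)+[0,y0,z0-.0015]
        o=proj(Q); i=np.argsort(o[:,1]); out.append(np.interp(vs,o[i,1],o[i,0]))
    return out
f=lambda q:np.r_[curves(q)[0]-L,curves(q)[1]-Rr]
r=least_squares(f,[0,.0545,0,0],x_scale=[.001,.001,.01,.01]); print('y0 z0 pitch yaw',r.x,'rms',np.sqrt(np.mean(r.fun**2)), 'std',np.sqrt(np.diag(np.linalg.inv(r.jac.T@r.jac)))*np.std(r.fun))
for x in (.02,.025,.027,.03): print(x,proj(np.array([[x,0,.053],[x,0,.0395]])).round(1).tolist())
print(s['tool_pos'],s['tool_rot'],L[[0,-1]],Rr[[0,-1]])
```

```text
junction rows [(np.float64(201.5), -60), (np.float64(202.5), -60), (np.float64(222.5), -27), (np.float64(203.5), -24), (np.float64(223.5), -24), (np.float64(200.5), -19)]
y0 z0 pitch yaw [-0.00126348  0.05780983 -0.00565137  0.00176326] rms 0.11310913155466158 std [2.87137724e-05 4.24046284e-04 4.81903126e-03 3.26319492e-04]
0.02 [[321.4, 236.0], [321.6, 248.6]]
0.025 [[321.4, 226.4], [321.6, 238.2]]
0.027 [[321.4, 222.5], [321.6, 233.9]]
0.03 [[321.4, 216.5], [321.6, 227.5]]
[ 0.53235619 -0.27880214  0.21629999] [-3.14050153e+00 -1.05486074e-03  1.68078566e+00] [294.44621514 297.55444222] [343.46610738 340.18899941]
```

Run:
```python
from h import *
t=tip_target(-.03,.0358,.010,.128,.056); print(t,rel(t,[np.pi,0,BY]))
```

```text
[ 0.57262312 -0.00289625  0.195     ] (array([269.8,  70.3,  21.5]), array([-0.06, -0.07, -9.85]))
```

Emit:
arm_command([
  {"x": 50,"y": 13,"z": 4,"rx": 0,"ry": 0,"rz": -3},
  {"x": 100,"y": 26,"z": 8,"rx": 0,"ry": 0,"rz": -6},
  {"x": 150,"y": 39,"z": 12,"rx": 0,"ry": 0,"rz": -9.9},
  {"x": 195,"y": 52,"z": 16,"rx": 0,"ry": 0,"rz": -9.9},
  {"x": 240,"y": 65,"z": 20,"rx": 0,"ry": 0,"rz": -9.9},
  {"x": 262,"y": 70,"z": 21.5,"rx": 0,"ry": 0,"rz": -9.9},
  {"x": 270,"y": 70.3,"z": 21.5,"rx": 0,"ry": 0,"rz": -9.9},
  {"x": 270,"y": 70.3,"z": 21.5,"rx": 0,"ry": 0,"rz": -9.9},
  {"x": 270,"y": 70.3,"z": 21.5,"rx": 0,"ry": 0,"rz": -9.9},
])

```text
time: 8.2
tool_pos: [0.5727, -0.0039, 0.1958]
tool_rot: [3.142, 0.001, 1.853]
contact_force: [0.3, 0.2, -3.3]
opening: 0.0255
grip_force: 60.0
```

Run:
```python
from h import *
s=observe(); print(s['tool_pos'],s['tool_rot'],s['contact_force'])
p=snap('wrist','w5.png')
t=tip_target(-.004,.0358,.010,.128,.056); print(rel(t,[np.pi,0,BY]))
```

```text
[ 0.57274651 -0.0038701   0.19577532] [3.14157400e+00 5.04074319e-04 1.85301621e+00] [ 0.33585375  0.2242327  -3.25203615]
(array([27.3,  0.2,  0.8]), array([ 0.01,  0.03, -0.03]))
```

View pics/w5.png

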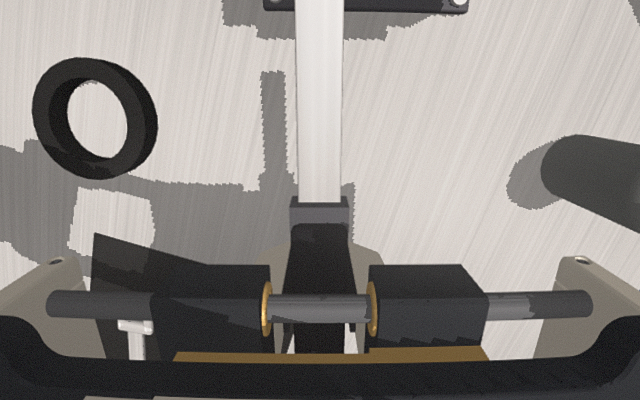

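The blade, at (320,100), is lined up with the box's front, and the seat ring and bottle are clear of it. I'll go forward over the ledge, then feel downward.

Emit:
arm_command([
  {"x": 13,"y": 0,"z": 0,"rx": 0,"ry": 0,"rz": 0},
  {"x": 22,"y": 0,"z": 0,"rx": 0,"ry": 0,"rz": 0},
  {"x": 26,"y": 0,"z": 0,"rx": 0,"ry": 0,"rz": 0},
  {"x": 26,"y": 0,"z": 2,"rx": 0,"ry": 0,"rz": 0},
  {"x": 26,"y": 0,"z": 4,"rx": 0,"ry": 0,"rz": 0},
  {"x": 26,"y": 0,"z": 5,"rx": 0,"ry": 0,"rz": 0},
  {"x": 26,"y": 0,"z": 5,"rx": 0,"ry": 0,"rz": 0},
])

```text
time: 8.95
tool_pos: [0.5654, 0.0219, 0.1904]
tool_rot: [-3.141, -0.0, 1.853]
contact_force: [0.6, 0.5, -2.2]
opening: 0.0258
grip_force: 60.0
```

Emit:
arm_command([
  {"x": 0,"y": 0,"z": 1,"rx": 0,"ry": 0,"rz": 0},
  {"x": 0,"y": 0,"z": 2,"rx": 0,"ry": 0,"rz": 0},
  {"x": 0,"y": 0,"z": 2,"rx": 0,"ry": 0,"rz": 0},
])

```text
time: 9.25
tool_pos: [0.5654, 0.0221, 0.1886]
tool_rot: [-3.141, -0.0, 1.854]
contact_force: [-0.3, 0.6, -1.8]
opening: 0.0258
grip_force: 60.0
```

Emit:
arm_command([
  {"x": 0,"y": 0,"z": 1,"rx": 0,"ry": 0,"rz": 0},
  {"x": 0,"y": 0,"z": 2,"rx": 0,"ry": 0,"rz": 0},
  {"x": 0,"y": 0,"z": 2,"rx": 0,"ry": 0,"rz": 0},
])

```text
time: 9.55
tool_pos: [0.5654, 0.0222, 0.1866]
tool_rot: [-3.141, -0.0, 1.854]
contact_force: [-0.4, -0.7, -2.4]
opening: 0.0257
grip_force: 60.0
```

Emit:
arm_command([
  {"x": 0,"y": 0,"z": 1,"rx": 0,"ry": 0,"rz": 0},
  {"x": 0,"y": 0,"z": 1,"rx": 0,"ry": 0,"rz": 0},
])

```text
time: 9.75
tool_pos: [0.5654, 0.0222, 0.1856]
tool_rot: [-3.141, -0.0, 1.854]
contact_force: [-0.5, 0.6, -2.4]
opening: 0.0255
grip_force: 60.0
```

Emit:
arm_command([
  {"x": 0,"y": 0,"z": 1,"rx": 0,"ry": 0,"rz": 0},
  {"x": 0,"y": 0,"z": 1,"rx": 0,"ry": 0,"rz": 0},
])

```text
time: 9.95
tool_pos: [0.5655, 0.0222, 0.1847]
tool_rot: [3.141, -0.0, 1.854]
contact_force: [-0.4, 0.3, -2.2]
opening: 0.0256
grip_force: 60.0
```

Emit:
arm_command([
  {"x": 0,"y": 0,"z": 1,"rx": 0,"ry": 0,"rz": 0},
  {"x": 0,"y": 0,"z": 1,"rx": 0,"ry": 0,"rz": 0},
])

```text
time: 10.15
tool_pos: [0.5656, 0.0222, 0.184]
tool_rot: [3.141, -0.0, 1.854]
contact_force: [-0.6, -0.1, 1.4]
opening: 0.0257
grip_force: 60.0
```

Contact with the ledge at TCP z ≈ 0.184, as expected. Now up 1.5 mm and forward.

Emit:
arm_command([
  {"x": 0,"y": 0,"z": -1.5,"rx": 0,"ry": 0,"rz": 0},
  {"x": 3,"y": 0,"z": -1.5,"rx": 0,"ry": 0,"rz": 0},
  {"x": 6,"y": 0,"z": -1.5,"rx": 0,"ry": 0,"rz": 0},
  {"x": 6,"y": 0,"z": -1.5,"rx": 0,"ry": 0,"rz": 0},
])

```text
time: 10.55
tool_pos: [0.5635, 0.0285, 0.1851]
tool_rot: [-3.141, -0.0, 1.854]
contact_force: [0.8, 0.6, -3.3]
opening: 0.0252
grip_force: 60.0
```

Emit:
arm_command([
  {"x": 2,"y": 0,"z": 0,"rx": 0,"ry": 0,"rz": 0},
  {"x": 4,"y": 0,"z": 0,"rx": 0,"ry": 0,"rz": 0},
  {"x": 4,"y": 0,"z": 0,"rx": 0,"ry": 0,"rz": 0},
])

```text
time: 10.85
tool_pos: [0.5626, 0.032, 0.1852]
tool_rot: [-3.142, -0.0, 1.854]
contact_force: [-0.5, -0.0, -1.3]
opening: 0.0259
grip_force: 60.0
```

Emit:
arm_command([
  {"x": 2,"y": 0,"z": 0,"rx": 0,"ry": 0,"rz": 0},
  {"x": 4,"y": 0,"z": 0,"rx": 0,"ry": 0,"rz": 0},
  {"x": 4,"y": 0,"z": 0,"rx": 0,"ry": 0,"rz": 0},
])

```text
time: 11.15
tool_pos: [0.5615, 0.0359, 0.1852]
tool_rot: [-3.142, -0.0, 1.854]
contact_force: [-0.1, 0.2, -2.3]
opening: 0.0254
grip_force: 60.0
```

Emit:
arm_command([
  {"x": 2,"y": 0,"z": 0,"rx": 0,"ry": 0,"rz": 0},
  {"x": 4,"y": 0,"z": 0,"rx": 0,"ry": 0,"rz": 0},
  {"x": 4,"y": 0,"z": 0,"rx": 0,"ry": 0,"rz": 0},
])

```text
time: 11.45
tool_pos: [0.5604, 0.0397, 0.1852]
tool_rot: [3.142, -0.0, 1.854]
contact_force: [-0.7, -0.4, -2.3]
opening: 0.0258
grip_force: 60.0
```

Emit:
arm_command([
  {"x": 2,"y": 0,"z": 0,"rx": 0,"ry": 0,"rz": 0},
  {"x": 4,"y": 0,"z": 0,"rx": 0,"ry": 0,"rz": 0},
  {"x": 4,"y": 0,"z": 0,"rx": 0,"ry": 0,"rz": 0},
])

```text
time: 11.75
tool_pos: [0.5592, 0.0436, 0.1852]
tool_rot: [-3.142, -0.0, 1.854]
contact_force: [0.8, -0.2, -2.5]
opening: 0.0261
grip_force: 60.0
```

Emit:
arm_command([
  {"x": 1,"y": 0,"z": 0,"rx": 0,"ry": 0,"rz": 0},
  {"x": 2,"y": 0,"z": 0,"rx": 0,"ry": 0,"rz": 0},
  {"x": 2,"y": 0,"z": 0,"rx": 0,"ry": 0,"rz": 0},
])

```text
time: 12.05
tool_pos: [0.5588, 0.0453, 0.1852]
tool_rot: [3.142, -0.0, 1.854]
contact_force: [-0.1, -1.1, -2.1]
opening: 0.0259
grip_force: 60.0
```

Emit:
arm_command([
  {"x": 1,"y": 0,"z": 0,"rx": 0,"ry": 0,"rz": 0},
  {"x": 2,"y": 0,"z": 0,"rx": 0,"ry": 0,"rz": 0},
  {"x": 2,"y": 0,"z": 0,"rx": 0,"ry": 0,"rz": 0},
])

```text
time: 12.35
tool_pos: [0.5582, 0.0473, 0.1852]
tool_rot: [-3.142, -0.0, 1.854]
contact_force: [0.0, 0.1, -2.3]
opening: 0.0257
grip_force: 60.0
```

Emit:
arm_command([
  {"x": 1,"y": 0,"z": 0,"rx": 0,"ry": 0,"rz": 0},
  {"x": 2,"y": 0,"z": 0,"rx": 0,"ry": 0,"rz": 0},
  {"x": 2,"y": 0,"z": 0,"rx": 0,"ry": 0,"rz": 0},
])

```text
time: 12.65
tool_pos: [0.5576, 0.0492, 0.1852]
tool_rot: [3.142, -0.0, 1.854]
contact_force: [-0.2, -0.7, -2.6]
opening: 0.026
grip_force: 60.0
```

Emit:
arm_command([
  {"x": 1,"y": 0,"z": 0,"rx": 0,"ry": 0,"rz": 0},
  {"x": 2,"y": 0,"z": 0,"rx": 0,"ry": 0,"rz": 0},
  {"x": 2,"y": 0,"z": 0,"rx": 0,"ry": 0,"rz": 0},
])

```text
time: 12.95
tool_pos: [0.5571, 0.051, 0.1852]
tool_rot: [3.141, 0.0, 1.854]
contact_force: [0.3, -0.0, -2.6]
opening: 0.0257
grip_force: 60.0
```

Emit:
arm_command([
  {"x": 1,"y": 0,"z": 0,"rx": 0,"ry": 0,"rz": 0},
  {"x": 2,"y": 0,"z": 0,"rx": 0,"ry": 0,"rz": 0},
  {"x": 2,"y": 0,"z": 0,"rx": 0,"ry": 0,"rz": 0},
])

```text
time: 13.25
tool_pos: [0.5572, 0.0513, 0.1856]
tool_rot: [3.141, 0.003, 1.854]
contact_force: [1.2, -8.8, -1.2]
opening: 0.0259
grip_force: 60.0
```

Run:
```python
from h import *
s=observe(); print(s['tool_pos'],s['contact_force'])
p=snap('side','s6.png'); im=cv2.resize(p['pixels'][120:250,220:380],None,fx=4.5,fy=4.5,interpolation=cv2.INTER_CUBIC); cv2.imwrite('pics/s6c.png',im)
```

```text
[0.55720787 0.05132489 0.18560988] [ 1.20347212 -8.79268156 -1.16445606]
```

View pics/s6c.png

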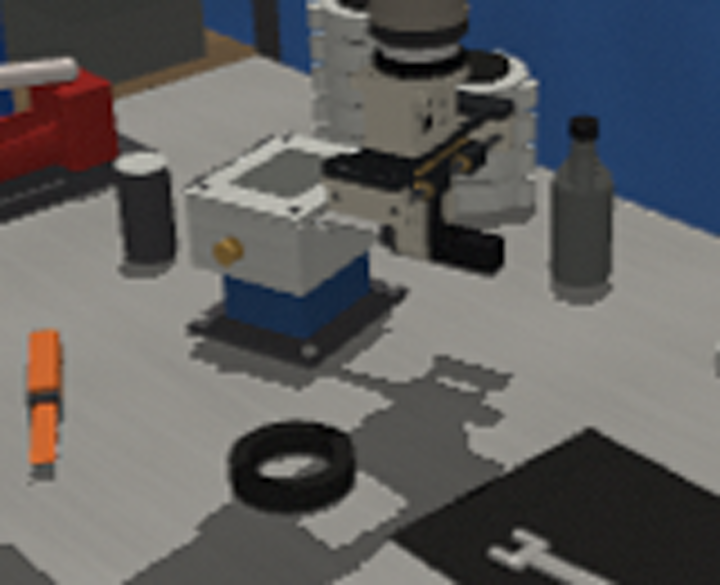

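Rib felt (-8.8 N in y) at about 22 mm in, so the blade went fully in beside the catch. The crop shows the blade in the front of the box with the gripper at (380,210) clear of it. I'll back off a little and lever about the ledge edge.

Emit:
arm_command([
  {"x": -2.5,"y": 0,"z": 1.2,"rx": 0,"ry": 0,"rz": 0},
  {"x": -4.8,"y": 0,"z": 5.2,"rx": 0,"ry": 2.5,"rz": 0},
  {"x": -7,"y": 0,"z": 9.3,"rx": 0,"ry": 5,"rz": 0},
  {"x": -9,"y": 0,"z": 13.5,"rx": 0,"ry": 7.5,"rz": 0},
  {"x": -10.8,"y": 0,"z": 17.8,"rx": 0,"ry": 10,"rz": 0},
  {"x": -12.4,"y": 0,"z": 22.1,"rx": 0,"ry": 12.5,"rz": 0},
  {"x": -13.8,"y": 0,"z": 26.5,"rx": 0,"ry": 15,"rz": 0},
  {"x": -13.8,"y": 0,"z": 26.5,"rx": 0,"ry": 15,"rz": 0},
])

```text
time: 14.1
tool_pos: [0.5605, 0.0394, 0.1583]
tool_rot: [-3.141, -0.264, 1.852]
contact_force: [0.2, 0.0, 2.3]
opening: 0.0256
grip_force: 60.0
```

Run:
```python
from h import *
s=observe(); print({k:np.round(v,3) for k,v in s.items()})
p=snap('wrist','w7.png')
for n in ('wrist','side'):
    print(n,[(np.round(d['point'],3).tolist(),round(d['confidence'],2)) for d in mark_of(p if n=='wrist' else read_camera(n),'cover_edge')][:2])
```

```text
{'time': np.float64(14.1), 'qpos': array([-0.173,  0.584,  1.554,  0.261,  1.136, -0.581]), 'qvel': array([ 0.022, -0.019,  0.003, -0.042, -0.014,  0.036]), 'joint_efforts': array([ -0.884, -49.389, -19.706,   0.775,   0.589,  -0.412]), 'tool_pos': array([0.561, 0.039, 0.158]), 'tool_rot': array([-3.141, -0.264,  1.852]), 'contact_force': array([0.191, 0.037, 2.299]), 'torque': array([ 0.136,  0.06 , -0.003]), 'grip_force': np.float64(60.0), 'opening': np.float64(0.026)}
wrist [([0.56, 0.162, 0.142], 0.75)]
side [([0.565, 0.16, 0.147], 0.77), ([0.432, -0.268, 0.002], 0.41)]
```

Emit:
arm_command([
  {"x": -2.3,"y": 0,"z": 4,"rx": 0,"ry": 2.5,"rz": 0},
  {"x": -4.5,"y": 0,"z": 8.1,"rx": 0,"ry": 5,"rz": 0},
  {"x": -6.5,"y": 0,"z": 12.3,"rx": 0,"ry": 7.5,"rz": 0},
  {"x": -8.3,"y": 0,"z": 16.6,"rx": 0,"ry": 10,"rz": 0},
  {"x": -9.9,"y": 0,"z": 20.9,"rx": 0,"ry": 12.5,"rz": 0},
  {"x": -11.3,"y": 0,"z": 25.3,"rx": 0,"ry": 15,"rz": 0},
  {"x": -12.5,"y": 0,"z": 29.8,"rx": 0,"ry": 17.5,"rz": 0},
  {"x": -13.5,"y": 0,"z": 34.3,"rx": 0,"ry": 20,"rz": 0},
  {"x": -13.5,"y": 0,"z": 34.3,"rx": 0,"ry": 20,"rz": 0},
  {"x": -13.5,"y": 0,"z": 34.3,"rx": 0,"ry": 20,"rz": 0},
])

```text
time: 15.3
tool_pos: [0.5615, 0.0353, 0.1218]
tool_rot: [-3.141, -0.61, 1.853]
contact_force: [-0.5, -2.1, -1.9]
opening: 0.0256
grip_force: 60.0
```

Run:
```python
from h import *
s=observe(); print({k:np.round(v,3) for k,v in s.items()})
p=snap('wrist','w8.png')
for n in ('wrist','side','top'):
    q=p if n=='wrist' else read_camera(n)
    for m in ('cover_edge','prybar_tip'): print(n,m,[(np.round(d['point'],3).tolist(),round(d['confidence'],2)) for d in mark_of(q,m)][:2])
q=snap('side','s8.png'); 
a=cv2.resize(p['pixels'],(400,250)); b=cv2.resize(q['pixels'][120:230,220:396],(400,250),interpolation=cv2.INTER_CUBIC)
cv2.imwrite('pics/c8.png',cv2.resize(np.hstack([a,b]),(800,250)))
```

```text
{'time': np.float64(15.3), 'qpos': array([-0.296,  0.729,  1.511,  0.52 ,  1.306, -0.822]), 'qvel': array([ 0.006, -0.01 ,  0.001, -0.006, -0.007,  0.001]), 'joint_efforts': array([ 1.0230e+00, -5.4446e+01, -1.7112e+01,  2.4410e+00,  2.4770e+00,
        4.6000e-02]), 'tool_pos': array([0.562, 0.035, 0.122]), 'tool_rot': array([-3.141, -0.61 ,  1.853]), 'contact_force': array([-0.543, -2.114, -1.933]), 'torque': array([-0.711, -0.094,  0.107]), 'grip_force': np.float64(60.001), 'opening': np.float64(0.026)}
wrist cover_edge [([0.559, 0.164, 0.154], 0.91)]
wrist prybar_tip [([0.233, 0.15, 0.018], 0.59)]
side cover_edge [([0.545, 0.095, 0.084], 0.74), ([0.564, 0.161, 0.154], 0.6)]
side prybar_tip [([0.473, -0.542, 0.0], 0.72), ([0.19, -0.49, 0.013], 0.68)]
top cover_edge [([0.562, 0.158, 0.153], 0.66), ([0.785, 0.088, -0.002], 0.46)]
top prybar_tip [([0.523, 0.164, 0.145], 0.86), ([0.191, -0.489, 0.01], 0.64)]
```

View pics/c8.png

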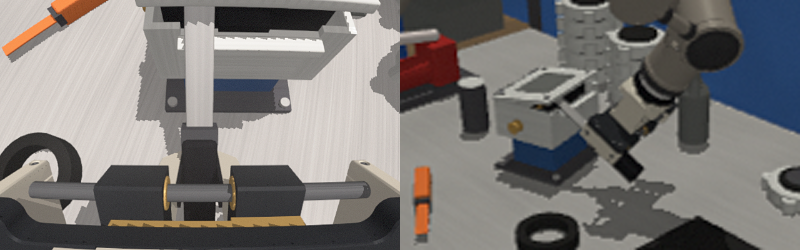

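The composite shows the cover ajar with its edge at z ≈ 0.154, which is about 0.16 rad. The blade is under it and the grip is still square. I'll lift with the blade tip along an arc about the hinge.

Run:
```python
from h import *
s=observe(); R0=R.from_euler('xyz',s['tool_rot']); TIP=np.array([.1236,0,.0525])
tip0=R0.apply(TIP)+s['tool_pos']; hinge=LED+bx*.132; hinge[2]=.135
d=tip0-hinge; a,b=d@bx,d[2]; r=np.hypot(a,b); f0=np.arctan2(b,-a); print('tip rel',a,b,d@by,'r',r,'phi',f0)
for f in np.append(np.arange(f0+.09,1.62,.09),1.62):
    k=(f-f0)/(1.6-f0); dp=-17*min(1,k*1.2)
    tip=hinge+by*(d@by)-bx*r*np.cos(f)+np.array([0,0,r*np.sin(f)])
    Rn=R0*R.from_rotvec([0,np.radians(dp),0]); t=tip-Rn.apply(TIP)
    x=R0.inv().apply(t-s['tool_pos'])*1000; print(round(f,2),x.round(1).tolist(),round(dp,1),t.round(3))
```

```text
tip rel -0.10667170988006582 0.014884830004741417 0.03583481910133227 r 0.10770520810530465 phi 0.1386434647231031
0.23 [8.1, 0.0, -9.5] -1.3 [0.561 0.037 0.134]
0.32 [16.8, 0.0, -18.3] -2.5 [0.561 0.039 0.147]
0.41 [26.1, 0.0, -26.4] -3.8 [0.56  0.042 0.159]
0.5 [36.0, 0.0, -33.7] -5.0 [0.559 0.045 0.17 ]
0.59 [46.2, 0.0, -40.2] -6.3 [0.557 0.05  0.182]
0.68 [56.9, 0.0, -45.9] -7.5 [0.556 0.055 0.192]
0.77 [67.8, 0.0, -50.7] -8.8 [0.554 0.061 0.202]
0.86 [79.0, 0.1, -54.6] -10.1 [0.552 0.068 0.212]
0.95 [90.3, 0.1, -57.6] -11.3 [0.55  0.075 0.221]
1.04 [101.7, 0.1, -59.7] -12.6 [0.548 0.083 0.229]
1.13 [113.0, 0.1, -60.9] -13.8 [0.546 0.091 0.237]
1.22 [124.3, 0.1, -61.1] -15.1 [0.543 0.1   0.243]
1.31 [135.4, 0.1, -60.6] -16.3 [0.54  0.109 0.249]
1.4 [145.3, 0.1, -58.0] -17 [0.538 0.118 0.253]
1.49 [153.9, 0.1, -53.5] -17 [0.535 0.127 0.254]
1.58 [162.1, 0.1, -48.3] -17 [0.532 0.136 0.255]
1.62 [165.6, 0.1, -45.6] -17 [0.531 0.141 0.254]
```

Emit:
arm_command([
  {"x": 5,"y": 0,"z": -3,"rx": 0,"ry": -0.6,"rz": 0},
  {"x": 10,"y": 0,"z": -8,"rx": 0,"ry": -1.3,"rz": 0},
  {"x": 20,"y": 0,"z": -16,"rx": 0,"ry": -2.5,"rz": 0},
  {"x": 31,"y": 0,"z": -23,"rx": 0,"ry": -3.8,"rz": 0},
  {"x": 42,"y": 0,"z": -29,"rx": 0,"ry": -5,"rz": 0},
  {"x": 53,"y": 0,"z": -36,"rx": 0,"ry": -6.3,"rz": 0},
  {"x": 63,"y": 0,"z": -41,"rx": 0,"ry": -7.5,"rz": 0},
  {"x": 74,"y": 0,"z": -46,"rx": 0,"ry": -8.8,"rz": 0},
  {"x": 74,"y": 0,"z": -46,"rx": 0,"ry": -8.8,"rz": 0},
])

```text
time: 16.7
tool_pos: [0.5518, 0.07, 0.204]
tool_rot: [3.139, -0.457, 1.856]
contact_force: [-0.1, -0.8, -3.4]
opening: 0.0254
grip_force: 60.0
```

Run:
```python
from h import *
s=observe(); print({k:np.round(v,3) for k,v in s.items()})
for n in ('wrist','side','top'):
    q=snap(n,n+'9.png')
    for m in ('cover_edge','prybar_tip','prybar'): print(n,m,[(np.round(d['point'],3).tolist(),round(d['confidence'],2)) for d in mark_of(q,m)][:2])
```

```text
{'time': np.float64(16.7), 'qpos': array([-0.195,  0.557,  1.512,  0.417,  1.317, -0.636]), 'qvel': array([-0.017,  0.028,  0.013,  0.029,  0.005, -0.03 ]), 'joint_efforts': array([  0.586, -52.2  , -21.431,   1.988,   1.705,   0.309]), 'tool_pos': array([0.552, 0.07 , 0.204]), 'tool_rot': array([ 3.139, -0.457,  1.856]), 'contact_force': array([-0.109, -0.848, -3.366]), 'torque': array([-0.67 , -0.178, -0.057]), 'grip_force': np.float64(60.0), 'opening': np.float64(0.025)}
wrist cover_edge []
wrist prybar_tip [([0.234, 0.149, 0.018], 0.71)]
wrist prybar [([0.28, 0.229, 0.002], 0.67), ([0.534, 0.123, 0.157], 0.65)]
side cover_edge [([0.554, 0.201, 0.232], 0.79)]
side prybar_tip [([0.515, 0.202, 0.204], 0.71), ([0.232, 0.151, 0.015], 0.63)]
side prybar [([0.539, 0.123, 0.154], 0.7), ([0.282, 0.231, -0.002], 0.6)]
top cover_edge [([0.553, 0.193, 0.226], 0.97)]
top prybar_tip [([0.189, -0.489, 0.007], 0.78), ([0.512, 0.2, 0.206], 0.68)]
top prybar [([0.537, 0.121, 0.153], 0.81), ([0.238, -0.441, 0.002], 0.61)]
```

Run:
```python
from h import *
s=observe(); R0=R.from_euler('xyz',s['tool_rot']); TIP=np.array([.1236,0,.0525])
tip0=R0.apply(TIP)+s['tool_pos']; hinge=LED+bx*.132; hinge[2]=.135
d=tip0-hinge; a,b=d@bx,d[2]; r=np.hypot(a,b); f0=np.arctan2(b,-a); print('tip rel',a,b,d@by,'r',r,'phi',f0,tip0)
for f in np.arange(f0+.1,1.72,.1):
    dp=-8*min(1,(f-f0)/.5)
    tip=hinge+by*(d@by)-bx*r*np.cos(f)+np.array([0,0,r*np.sin(f)])
    Rn=R0*R.from_rotvec([0,np.radians(dp),0]); t=tip-Rn.apply(TIP)
    x=R0.inv().apply(t-s['tool_pos'])*1000; print(round(f,2),x.round(1).tolist(),round(dp,1),t.round(3))
```

```text
tip rel -0.069661346613406 0.07459236703597905 0.03587095834337545 r 0.10206235560687058 phi 0.8195678291282229 [0.51460494 0.19720096 0.20959237]
0.92 [11.4, 0.0, -5.9] -1.6 [0.55  0.076 0.212]
1.02 [23.1, 0.0, -10.7] -3.2 [0.548 0.084 0.222]
1.12 [35.0, 0.0, -14.5] -4.8 [0.545 0.092 0.231]
1.22 [47.0, 0.0, -17.2] -6.4 [0.542 0.102 0.238]
1.32 [59.0, 0.0, -18.9] -8.0 [0.54  0.111 0.245]
1.42 [68.8, 0.0, -16.3] -8 [0.537 0.121 0.247]
1.52 [78.4, 0.0, -12.7] -8 [0.534 0.131 0.248]
1.62 [87.5, 0.1, -8.2] -8 [0.531 0.14  0.248]
1.72 [96.2, 0.1, -2.9] -8 [0.528 0.15  0.247]
```

Emit:
arm_command([
  {"x": 11.4,"y": 0,"z": -6,"rx": 0,"ry": -1.6,"rz": 0},
  {"x": 23,"y": 0,"z": -11,"rx": 0,"ry": -3.2,"rz": 0},
  {"x": 35,"y": 0,"z": -14.5,"rx": 0,"ry": -4.8,"rz": 0},
  {"x": 47,"y": 0,"z": -17,"rx": 0,"ry": -6.4,"rz": 0},
  {"x": 59,"y": 0,"z": -19,"rx": 0,"ry": -8,"rz": 0},
  {"x": 69,"y": 0,"z": -16.5,"rx": 0,"ry": -8,"rz": 0},
  {"x": 78,"y": 0,"z": -13,"rx": 0,"ry": -8,"rz": 0},
  {"x": 87,"y": 0,"z": -8.5,"rx": 0,"ry": -8,"rz": 0},
  {"x": 87,"y": 0,"z": -8.5,"rx": 0,"ry": -8,"rz": 0},
  {"x": 87,"y": 0,"z": -8.5,"rx": 0,"ry": -8,"rz": 0},
  {"x": 87,"y": 0,"z": -8.5,"rx": 0,"ry": -8,"rz": 0},
])

```text
time: 18.4
tool_pos: [0.5312, 0.1402, 0.2483]
tool_rot: [-3.141, -0.319, 1.854]
contact_force: [-0.5, -0.5, -1.4]
opening: 0.026
grip_force: 60.0
```

Run:
```python
from h import *
s=observe(); print({k:np.round(v,3) for k,v in s.items()})
P={}
for n in ('wrist','side','top'):
    q=P[n]=snap(n,n+'10.png')
    for m in ('cover_edge','prybar_tip','prybar'): print(n,m,[(np.round(d['point'],3).tolist(),round(d['confidence'],2)) for d in mark_of(q,m)][:2])
a=cv2.resize(P['wrist']['pixels'],(400,250)); b=cv2.resize(P['side']['pixels'][120:230,220:396],(400,250),interpolation=cv2.INTER_CUBIC)
cv2.imwrite('pics/c10.png',np.hstack([a,b]))
```

```text
{'time': np.float64(18.4), 'qpos': array([-0.022,  0.45 ,  1.521,  0.317,  1.284, -0.413]), 'qvel': array([-0.003, -0.001, -0.002, -0.004, -0.003,  0.002]), 'joint_efforts': array([ 1.7400e-01, -4.7995e+01, -2.3293e+01,  1.5370e+00,  7.4100e-01,
        1.0000e-02]), 'tool_pos': array([0.531, 0.14 , 0.248]), 'tool_rot': array([-3.141, -0.319,  1.854]), 'contact_force': array([-0.513, -0.517, -1.376]), 'torque': array([-0.363, -0.027, -0.017]), 'grip_force': np.float64(59.999), 'opening': np.float64(0.026)}
wrist cover_edge [([0.531, 0.272, 0.132], 0.4)]
wrist prybar_tip [([0.232, 0.148, 0.02], 0.6)]
wrist prybar [([0.281, 0.229, 0.001], 0.77), ([0.52, 0.187, 0.195], 0.56)]
side cover_edge [([0.527, 0.288, 0.256], 0.63)]
side prybar_tip [([0.19, -0.487, 0.012], 0.71), ([0.493, 0.267, 0.231], 0.69)]
side prybar [([0.518, 0.184, 0.196], 0.63), ([0.284, 0.229, 0.0], 0.57)]
top cover_edge [([0.528, 0.281, 0.258], 0.9)]
top prybar_tip [([0.492, 0.269, 0.231], 0.85), ([0.187, -0.489, 0.006], 0.67)]
top prybar [([0.519, 0.185, 0.19], 0.74), ([0.288, 0.232, -0.001], 0.55)]
```

View pics/c10.png

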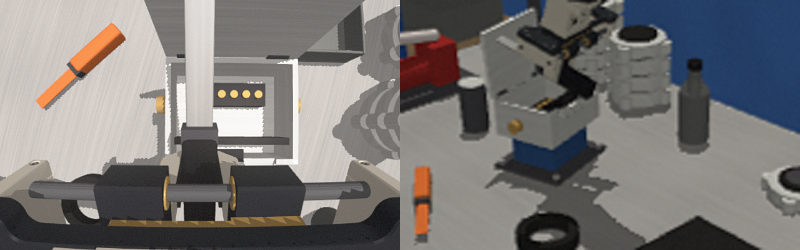

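The cover stands at about 1.65 rad: its edge is at (0.528, 0.284, 0.257), and it shows upright at (500,70) in the composite. I'll retreat and carry the bar back to its place on the mat.

Run:
```python
from h import *
s=observe(); e=s['tool_rot']
print(rel(s['tool_pos']-bx*.06+[0,0,.01],e)); print(rel(s['tool_pos']-bx*.15+[0,0,.03],e))
print(rel([.5331,-.2776,.18],[np.pi,0,1.6836]))
```

```text
(array([-53.9,  -0.1, -28.2]), array([0., 0., 0.]))
(array([-1.331e+02, -1.000e-01, -7.540e+01]), array([0., 0., 0.]))
(array([-402.6, -114.8,  -60.6]), array([ -1.54, -18.16,   9.66]))
```

Emit:
arm_command([
  {"x": -27,"y": 0,"z": -14,"rx": 0,"ry": 0,"rz": 0},
  {"x": -54,"y": 0,"z": -28,"rx": 0,"ry": 0,"rz": 0},
  {"x": -94,"y": 0,"z": -52,"rx": 0,"ry": 0,"rz": 0},
  {"x": -133,"y": 0,"z": -75,"rx": 0,"ry": 0,"rz": 0},
  {"x": -172,"y": -16,"z": -73,"rx": 0,"ry": -3,"rz": 1.5},
  {"x": -210,"y": -33,"z": -71,"rx": 0,"ry": -6,"rz": 3},
  {"x": -249,"y": -49,"z": -69,"rx": -0.5,"ry": -9,"rz": 4.5},
  {"x": -288,"y": -66,"z": -67,"rx": -1,"ry": -12,"rz": 6},
  {"x": -326,"y": -82,"z": -65,"rx": -1.2,"ry": -15,"rz": 8},
  {"x": -365,"y": -98,"z": -63,"rx": -1.5,"ry": -18.2,"rz": 9.7},
  {"x": -392,"y": -111,"z": -61,"rx": -1.5,"ry": -18.2,"rz": 9.7},
  {"x": -402.6,"y": -114.8,"z": -60.6,"rx": -1.5,"ry": -18.2,"rz": 9.7},
  {"x": -402.6,"y": -114.8,"z": -60.6,"rx": -1.5,"ry": -18.2,"rz": 9.7},
  {"x": -402.6,"y": -114.8,"z": -60.6,"rx": -1.5,"ry": -18.2,"rz": 9.7},
])

```text
time: 20.4
tool_pos: [0.5334, -0.2768, 0.1803]
tool_rot: [-3.141, 0.0, 1.683]
contact_force: [-0.4, -0.3, -1.7]
opening: 0.0253
grip_force: 60.0
```

Run:
```python
from h import *
s=observe(); print(s['tool_pos'],s['tool_rot'],s['contact_force'])
print(rel([.5331,-.2776,.078],[np.pi,0,1.6836]))
R0=R.from_euler('xyz',s['tool_rot'])
for n in ('top','side'):
    q=read_camera(n)
    for m in ('cover_edge','prybar_tip','prybar'): print(n,m,[(np.round(d['point'],3).tolist(),round(d['confidence'],2)) for d in mark_of(q,m)][:3])
```

```text
[ 0.53338629 -0.27682455  0.18032353] [-3.14117430e+00  8.38198534e-05  1.68301419e+00] [-0.43543148 -0.30691313 -1.66735382]
(array([ -0.7,  -0.3, 102.3]), array([-0.02,  0.  , -0.03]))
top cover_edge [([0.527, 0.283, 0.252], 0.93)]
top prybar_tip [([0.228, 0.149, 0.016], 0.81), ([0.188, -0.488, 0.012], 0.68), ([0.518, -0.153, 0.123], 0.47)]
top prybar [([0.237, -0.441, 0.001], 0.81), ([0.283, 0.229, -0.003], 0.64), ([0.531, -0.246, 0.11], 0.53)]
side cover_edge [([0.369, 0.006, 0.002], 0.36)]
side prybar_tip [([0.232, 0.151, 0.014], 0.69), ([0.521, -0.149, 0.124], 0.68), ([0.478, -0.244, 0.001], 0.65)]
side prybar [([0.53, -0.249, 0.11], 0.7), ([0.281, 0.231, -0.003], 0.59), ([0.235, -0.443, 0.001], 0.48)]
```

Cover still open and the bar level. I'll lower it, feeling for the mat.

Emit:
arm_command([
  {"x": 0,"y": 0,"z": 40,"rx": 0,"ry": 0,"rz": 0},
  {"x": 0,"y": 0,"z": 75,"rx": 0,"ry": 0,"rz": 0},
  {"x": 0,"y": 0,"z": 95,"rx": 0,"ry": 0,"rz": 0},
  {"x": 0,"y": 0,"z": 103,"rx": 0,"ry": 0,"rz": 0},
  {"x": 0,"y": 0,"z": 105,"rx": 0,"ry": 0,"rz": 0},
  {"x": 0,"y": 0,"z": 106,"rx": 0,"ry": 0,"rz": 0},
  {"x": 0,"y": 0,"z": 106,"rx": 0,"ry": 0,"rz": 0},
])

```text
time: 21.5
tool_pos: [0.5336, -0.2781, 0.0753]
tool_rot: [3.141, 0.002, 1.683]
contact_force: [-1.1, 0.7, -2.2]
opening: 0.0258
grip_force: 60.0
```

Emit:
arm_command([
  {"x": 0,"y": 0,"z": 1,"rx": 0,"ry": 0,"rz": 0},
  {"x": 0,"y": 0,"z": 1,"rx": 0,"ry": 0,"rz": 0},
])

```text
time: 21.7
tool_pos: [0.5332, -0.2778, 0.0737]
tool_rot: [3.141, 0.002, 1.683]
contact_force: [-0.5, -0.9, -2.9]
opening: 0.0255
grip_force: 60.0
```

Emit:
arm_command([
  {"x": 0,"y": 0,"z": 0.5,"rx": 0,"ry": 0,"rz": 0},
  {"x": 0,"y": 0,"z": 1,"rx": 0,"ry": 0,"rz": 0},
  {"x": 0,"y": 0,"z": 1,"rx": 0,"ry": 0,"rz": 0},
])

```text
time: 22.0
tool_pos: [0.533, -0.2777, 0.0722]
tool_rot: [-3.141, 0.001, 1.683]
contact_force: [0.6, 0.1, -0.5]
opening: 0.0256
grip_force: 60.0
```

Emit:
arm_command([
  {"x": 0,"y": 0,"z": 0,"rx": 0,"ry": 0,"rz": 0},
  {"x": 0,"y": 0,"z": 0,"rx": 0,"ry": 0,"rz": 0},
  {"x": 0,"y": 0,"z": 0,"rx": 0,"ry": 0,"rz": 0},
  {"x": 0,"y": 0,"z": 0,"rx": 0,"ry": 0,"rz": 0},
  {"x": 0,"y": 0,"z": 0,"rx": 0,"ry": 0,"rz": 0},
  {"x": 0,"y": 0,"z": 0,"rx": 0,"ry": 0,"rz": 0},
  {"x": 0,"y": 0,"z": -20,"rx": 0,"ry": 0,"rz": 0},
  {"x": 0,"y": 0,"z": -60,"rx": 0,"ry": 0,"rz": 0},
  {"x": 0,"y": 0,"z": -110,"rx": 0,"ry": 0,"rz": 0},
  {"x": 0,"y": 0,"z": -150,"rx": 0,"ry": 0,"rz": 0},
  {"x": 0,"y": 0,"z": -150,"rx": 0,"ry": 0,"rz": 0},
  {"x": 0,"y": 0,"z": -150,"rx": 0,"ry": 0,"rz": 0},
], hand=70)

```text
time: 23.2
tool_pos: [0.5332, -0.2777, 0.223]
tool_rot: [3.141, 0.002, 1.683]
contact_force: [-0.3, 0.9, -1.2]
opening: 0.0702
grip_force: 0.0
```

Run:
```python
from h import *
s=observe(); print(s['time'],s['tool_pos'],s['contact_force'],s['opening'])
for n in ('top','side','wrist'):
    q=read_camera(n)
    for m in ('cover_edge','prybar_tip','prybar','mat'): print(n,m,[(np.round(d['point'],3).tolist(),round(d['confidence'],2)) for d in mark_of(q,m)][:3])
```

```text
23.2 [ 0.53322165 -0.27765104  0.22297817] [-0.2704061   0.91852996 -1.16383301] 0.07021396454069034
top cover_edge [([0.527, 0.281, 0.256], 0.91)]
top prybar_tip [([0.517, -0.155, 0.014], 0.55), ([0.187, -0.486, 0.011], 0.5)]
top prybar [([0.288, 0.232, -0.002], 0.59), ([0.53, -0.247, 0.006], 0.58), ([0.237, -0.442, 0.006], 0.57)]
top mat [([0.48, -0.252, 0.001], 0.68)]
side cover_edge [([0.531, 0.285, 0.258], 0.72)]
side prybar_tip [([0.191, -0.489, 0.012], 0.8), ([0.519, -0.153, 0.013], 0.75), ([0.231, 0.152, 0.015], 0.6)]
side prybar [([0.53, -0.251, 0.005], 0.78), ([0.286, 0.23, 0.003], 0.75), ([0.234, -0.446, 0.003], 0.71)]
side mat [([0.479, -0.246, 0.004], 0.62), ([0.522, 0.417, 0.002], 0.37)]
wrist cover_edge []
wrist prybar_tip [([0.516, -0.156, 0.018], 0.72)]
wrist prybar [([0.527, -0.249, 0.007], 0.72)]
wrist mat []
```

```bash
python3 -c "
from cell import *
print(hand_in())"
```

```text
the job is handed in; nothing more can be done
None
```

I levered the cover ajar with the pry bar and swung it up to about 1.65 rad. The bar lies flat on the mat again and the job is handed in after about 23 s of robot time; no verdict came back.

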